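Depressurise a detergent doser and take off a pump-head cap of unknown thread

TASK

The twin detergent doser lies on its back for service: on its keypad press fully down, one at a time and in this order, the square key (stop), the round key (choose the left pump) and the bar key (vent), and never the triangle key (start). Then unscrew the ribbed cap of the left pump head (its thread may be left- or right-handed, since the pumps turn opposite ways and have been swapped about, so try it both ways) and lift it straight up, level, until it is at least 6 cm above its seat. Finish still holding it there in the gripper, and leave the other cap and the things lying round the doser where they are.

Things in the scene. Friction and masses are not known exactly. Their poses are not given: they have to be found in the camera images.
- doser: Detergent doser, fixed on the table: flat white and grey case, 200 (x) x 290 (y) x 55 mm, on its back, panel up. Origin: centre of its underside; x points from the keypad edge to the hose-barb edge, y to its left. Two pump heads (84 x 84 mm, top at z = 71 mm) at x = 34, y = +-85 mm, each with a 45 mm round boss (top at z = 81 mm) under its cap. Keys in a row at x = -68 mm.
- cap_left_center (a point): Centre (half-way up) of the left head's loose cap: black, ribbed, round, 45 mm across, 33 mm tall, 60 g, hollow below, pale dot on top at its +x edge. z is its axis, up; its yaw follows its turning. Home: centre 98.5 mm above the table. Thread of unknown hand: wrong way, solid stop within 7 degrees; right way, climbs 0.08 mm a degree, free to lift off from 60 to 85 degrees (stop at 90).
- cap_right_center (a point): Centre of the right pump head's cap, which looks the same; leave it screwed home.
- seat_left (a point): Fixed point on the left pump head's axis at the top of its boss, 81 mm above the table. The cap's centre stands 17.5 mm above it when screwed home; the neck inside the cap ends 24 mm above it.
- key_round_top (a point): Centre of the top of the round key, 19 mm across, leftmost (choose the left pump); 64 mm above the table, 6 to 7 mm proud of the keypad plate.
- key_bar_top (a point): Centre of the top of the bar key, 10 x 24 mm, second from left (vent); 64 mm above the table, 6 to 7 mm proud of the keypad plate.
- key_triangle_top (a point): Centre of the top of the triangle key, 20 mm, third from left (start: do not press); 64 mm above the table, 6 to 7 mm proud of the keypad plate.
- key_square_top (a point): Centre of the top of the square key, 18 x 18 mm, rightmost (stop); 64 mm above the table, 6 to 7 mm proud of the keypad plate.
- key_round (a joint): How far the round key is pressed down, m: 0 released, 0.004 fully down. A spring returns it: starts to move at 1.5 N, fully down at 5 N; counts as pressed from 0.0028.
- key_bar (a joint): How far the bar key is pressed down, m: 0 released, 0.004 fully down. A spring returns it: starts to move at 1.5 N, fully down at 5 N; counts as pressed from 0.0028.
- key_triangle (a joint): How far the triangle key is pressed down, m: 0 released, 0.004 fully down. A spring returns it: starts to move at 1.5 N, fully down at 5 N; counts as pressed from 0.0028.
- key_square (a joint): How far the square key is pressed down, m: 0 released, 0.004 fully down. A spring returns it: starts to move at 1.5 N, fully down at 5 N; counts as pressed from 0.0028.
- screwdriver_red: Bystander: screwdriver, 216 mm long, lying at the doser's left side; origin under its middle.
- spanner: Bystander: open-end spanner, 180 mm long, lying in front of the keypad; origin under its middle.
- motor_pulley: Bystander: V-belt pulley, 63 mm across, 22 mm thick, lying at the doser's right; origin at the centre of its underside.
- drain_coupling: Bystander: pipe coupling, 42 mm across, 50 mm tall, standing at the doser's right; origin at the centre of its underside.
There are look-alikes about, which are no part of the job. Leave any green or turquoise look-alike of the part that bears cap_left_center alone.

How it is judged:
By the outcome, as a careful person would: the job done as asked, in the order asked, and still so for the second after the job is handed in, while the arm keeps its last pose, push and grip.
It also fails if it takes over 61 s, if anything falls off the work surface, if the arm or the gripper's body presses on something with over 40 N, if the wrist force passes 120 N, or if a joint passes its speed limit or range.

ROBOT

A 6-joint arm with a two-finger parallel gripper is mounted at the origin on a cart in front of the work surface, level with it; the furniture and walls round the work are solid. World frame = base frame: x ahead of the robot, y to its left, z up, the work surface at z = 0. Lengths are in mm, angles in rad, forces in N, time in s.
With the tool pointing down it reaches from about 425 to 925 mm from the base axis. Payload 12.5 kg.
Tool frame: the origin (TCP) lies between the finger pads; the fingertips stand 22 mm ahead of it and the grasp point (between the pads) lies 3 mm ahead of it; z points along the fingers, y is the direction in which the jaws open and shut (so a half turn about z gives the same grasp; the last joint's range is limited). The gripper opens to 85 mm and grips with 20 to 120 N. Pads are 22 mm wide; open, the fingers measure 114 mm over their backs; the gripper's body (76 mm by 85 mm) begins 54 mm behind the grasp point. The pads swing forward as they close: fully open they stand 13 mm farther back than shut.
Start: joints at [-0.106, 0.491, 1.559, -0, 1.092, -0.106], TCP at [625.014, 0.021, 253.327] pointing down, gripper open.
Joint ranges: [-3.1, 3.1], [-0.84, 2.19], [0.05, 2.79], [-1.13, 4.28], [0.06, 2.93], [-2.69, 2.69]. Speed limits (rad/s): [2.22, 2.22, 2.79, 3.14, 3.14, 3.14].

INTERFACE

Orientations are given as a unit quaternion [w, x, y, z].
In Python, from cell import robot gives the robot as it stands. The module is installed in compiled form; this text tells all that it offers.
- The arm moves only by the shell command python3 -m crank 'ROWS' [OPENING] [FORCE]. ROWS is JSON, a list of rows, each a list of 2 entries, a list of its own where there are three numbers: the shift along the tool's x, y, z in cm, then the turn about the tool's z in degrees. A call has 1 to 10 rows; each row is the pose to reach, as a shift and turn from the pose measured when the call began, along the tool's axes at that moment; what a row does not reach only later rows make up. A row lasts 1/12 s, in which the tool goes at most 41.7 mm and 7.16 degrees, less where a joint would pass 70% of its speed; a pose out of reach is approached as far as the arm can. A call with a gripper value outside its range is refused whole. OPENING is the closure, from 0 (fully open) to 1 (shut), set as the call begins (- or left out, the last holds). The fingers move at their own pace and stop on an object; FORCE is the grip in N (left out, the last holds). Time passes only in rows, so rows that repeat a pose let the fingers close. It gives the time, the measured TCP pose, the force and the opening at its end, in the units of the state.
- robot.sense(): the state, without advancing time (a new reading comes with each control period).
- robot.read_camera(name): name is "scene" or "side" or "wrist"; returns a dict with "color" (384x512x3 uint8, blue, green, red), "mtx" (3x3 intrinsics, pixels), "position" and "attitude" of the camera in the world. Camera axes: x right, y down, z forward; pixel columns grow to the right and rows downward; lengths in mm; the calibration is good to about 2 mm. A picture is of the moment at which its call begins. There is no depth.
- robot.finish_job(): hands the job in, once; it reports no verdict.
The state is a dict: "time": time; "joints": joint angles; "dq": joint speeds; "effort": joint torques, N m; "tool_pos": TCP position; "ee_rot": TCP orientation; "ft_force": force on the tool from outside, world axes, zero at the start; "ft_torque": the same for the moment, N m; "opening": opening from 0.0 (shut) to 1.0 (fully open).
Only numpy, scipy, OpenCV 4.12 (cv2) and the standard library are available. Lean on these libraries where they do the work, as an engineer would, in place of code of your own. Each camera call takes 0.05 s, during which the arm holds its last target. There are 200 camera calls.

## Working session

There is one attempt and no reset: what is moved stays moved. The work goes in short steps, Python scripts to look and compute and a shell command to move; the robot and the scene stay as the last step left them, time stands still between calls to the robot, and variables do not carry over. Pictures are saved under pics/ and viewed, about 8 in all and at most 12, crops included, and the job is handed in when it is done.

```bash
mkdir -p pics; cat > h.py <<'E'
import numpy as np, cv2
from scipy.spatial.transform import Rotation as R
from cell import robot
def cam(n,f=None):
    c=robot.read_camera(n)
    if f: cv2.imwrite('pics/'+f,c['color'])
    return c
def rot(a):
    a=np.array(a,float)
    return a if a.shape==(3,3) else R.from_quat(a,scalar_first=True).as_matrix()
def world(c,u,v,z):
    d=rot(c['attitude'])@np.linalg.inv(np.array(c['mtx']))@[u,v,1]
    p=np.array(c['position'],float)
    return p+d*(z-p[2])/d[2]
def pix(c,p):
    q=np.array(c['mtx'])@(rot(c['attitude']).T@(np.array(p,float)-c['position']))
    return q[:2]/q[2]
E
python3 - <<'E'
from h import *
import pickle
cs={n:cam(n) for n in('scene','side','wrist')}
pickle.dump(cs,open('c0.pkl','wb'))
for n,c in cs.items(): print(n,c['position'],c['attitude'],np.array(c['mtx']).tolist())
a=np.hstack([cs['scene']['color'],cs['wrist']['color']])
cv2.imwrite('pics/a.png',cs['scene']['color']);cv2.imwrite('pics/w.png',cs['wrist']['color'])
print(robot.sense())
E
```

```text
scene [-219.69944646 -632.67659878  594.70591679] [-0.47009088  0.79246644 -0.32771161  0.20884588] [[467.51489746933936, 0.0, 261.196208261292], [0.0, 467.51489746933936, 184.86022127006802], [0.0, 0.0, 1.0]]
side [265.48560706 897.52453202 812.18529946] [ 0.05885625 -0.11239313  0.89741613 -0.42254942] [[475.67200961752195, 0.0, 262.7475954689217], [0.0, 475.67200961752195, 190.54752424265277], [0.0, 0.0, 1.0]]
wrist [623.61556531  66.1351251  373.39935262] [ 1.30544945e-01  9.91442011e-01 -5.43797767e-04 -6.78398698e-04] [[310.6841318059291, 0.0, 251.4910418915509], [0.0, 310.6841318059291, 188.84185820483344], [0.0, 0.0, 1.0]]
{'time': 0.15, 'joints': array([-1.05616298e-01,  4.91398761e-01,  1.55928652e+00,  1.10224677e-05,
        1.09171688e+00, -1.05623176e-01]), 'dq': array([-0.00037052, -0.00239178, -0.00284831, -0.00086733,  0.00036573,
        0.00016543]), 'effort': array([ 2.22927323e-03, -6.18710160e+01, -2.61691117e+01, -6.12520193e-05,
        3.21192107e-03,  1.30420885e-04]), 'tool_pos': array([6.24860968e+02, 2.95694560e-02, 2.52883758e+02]), 'ee_rot': array([-3.17851867e-04,  7.07106090e-01,  7.07107357e-01, -2.50630715e-04]), 'ft_force': array([-0.70760079,  0.01503792,  0.70160912]), 'ft_torque': array([ 0.0308819 , -0.0049807 ,  0.04329304]), 'opening': 1.0010079768407822}
```

View pics/a.png

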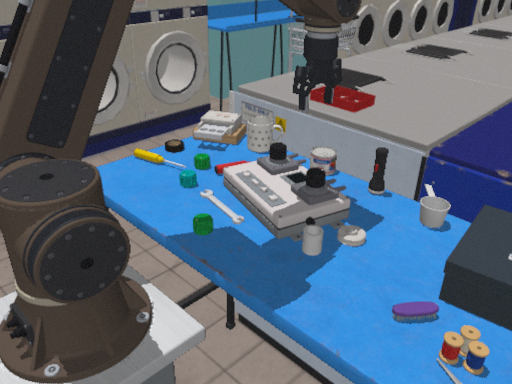

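View pics/w.png

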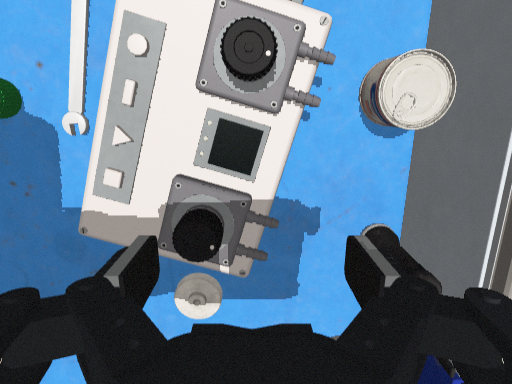

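The wrist view shows the keys, left to right: round (137,44), bar (130,92), triangle (122,136), square (114,178). The candidate caps are left (249,47) and right (197,235). The green and turquoise ribbed look-alikes lie on the table (scene 202,161; 188,179; 203,224). The doser's +y points up in the image, so the left cap is the one at (249,47), furthest from the robot's right side.

```bash
python3 - <<'E'
from h import *
import pickle
cs=pickle.load(open('c0.pkl','rb'));w=cs['wrist'];s=cs['side']
P={}
for n,u,v,z in [('round',137,44,64),('bar',130,92,64),('tri',122,136,64),('sq',114,178,64),('capL',249,47,115),('capR',197,235,115),('dotL',268,53,115)]:
    P[n]=world(w,u,v,z);print(n,P[n].round(1),'side px',pix(s,P[n]).round(),'scene',pix(cs['scene'],P[n]).round())
print('cap sep',np.linalg.norm(P['capL']-P['capR']),'key-sep',np.linalg.norm(P['round']-P['sq']))
for a,b in(('capR','capL'),('sq','round'),):
    d=P[b]-P[a];print('y-axis angle',np.degrees(np.arctan2(d[1],d[0]))-90)
k=2;cr=cv2.resize(w['color'][0:280,60:360],None,fx=2,fy=2,interpolation=2)
s2=cv2.resize(s['color'],(768,576))
cv2.imwrite('pics/crop.png',cr);cv2.imwrite('pics/s.png',s2)
E
```

```text
round [518.3 120.8  64. ] side px [245. 216.] scene [247. 173.]
bar [507.6  78.8  64. ] side px [254. 205.] scene [256. 180.]
tri [495.5  37.3  64. ] side px [263. 195.] scene [264. 188.]
sq [482.6  -5.2  64. ] side px [273. 185.] scene [274. 196.]
capL [621.4 109.5 115. ] side px [203. 189.] scene [278. 145.]
capR [574.3 -45.9 115. ] side px [241. 154.] scene [314. 170.]
dotL [636.1 105.3 115. ] side px [197. 187.] scene [283. 144.]
cap sep 162.4756848188304 key-sep 130.9442390238092
y-axis angle -16.87378522738858
y-axis angle -15.821931511183806
```

View pics/crop.png

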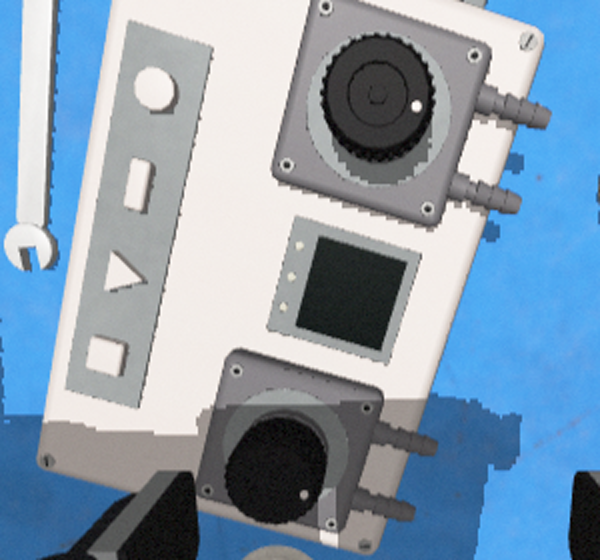

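View pics/s.png

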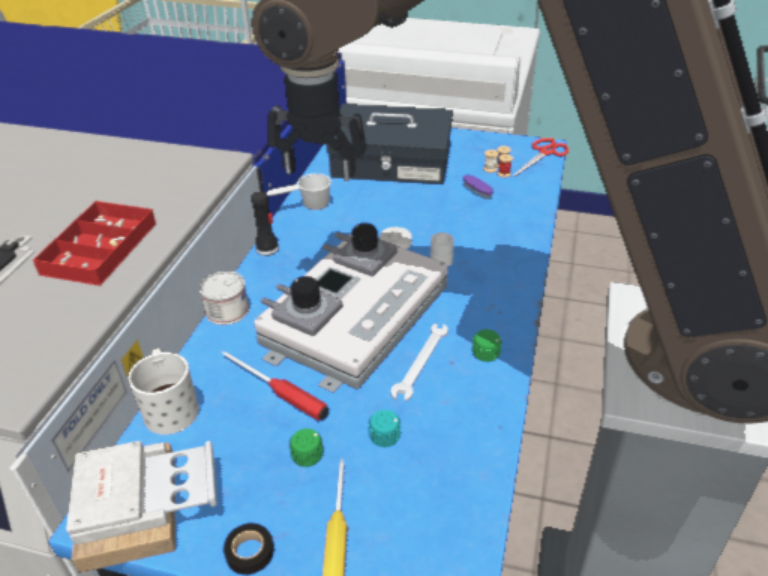

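The side view agrees: the caps are at (304,285) and (364,228), and the keys run from (368,323) to (412,278). The crop confirms that the left head's black cap has its pale dot at +x. Next I close the gripper and go above the square key.

```bash
python3 -m crank '[[[-0.1,-3.5,0],0],[[-0.2,-7,0],0],[[-0.4,-10.5,0],0],[[-0.5,-14.2,0],0],[[-0.5,-14.2,3.5],0],[[-0.5,-14.2,7],0],[[-0.5,-14.2,10.5],0],[[-0.5,-14.2,14],0],[[-0.5,-14.2,14],0]]' 1 40
python3 - <<'E'
from h import *
w=cam('wrist');s=cam('side')
p=robot.sense()['tool_pos'];print(p,robot.sense()['opening'])
for q in ([482.6,-5.2,64],p-[0,0,22]): print(pix(w,q),pix(s,q))
a=cv2.resize(w['color'],None,fx=1.15,fy=1.15)
b=cv2.resize(s['color'][130:270,190:330],None,fx=4,fy=4,interpolation=2)
cv2.imwrite('pics/k1.png',w['color']);cv2.imwrite('pics/k1s.png',b)
E
```

```text
time: 0.9
tool_pos: [480.4, -4.7, 108.3]
ee_rot: [-0.004, 0.707, 0.707, -0.003]
ft_force: [-0.3, 1.4, -0.7]
opening: -0.002
[482.60879099  -4.94041746 112.90520251] -0.00042493298656721897
[258.56631605 227.0141176 ] [272.66377703 185.26805964]
[259.28492916 247.4298837 ] [272.66388944 176.8484153 ]
```

View pics/k1.png

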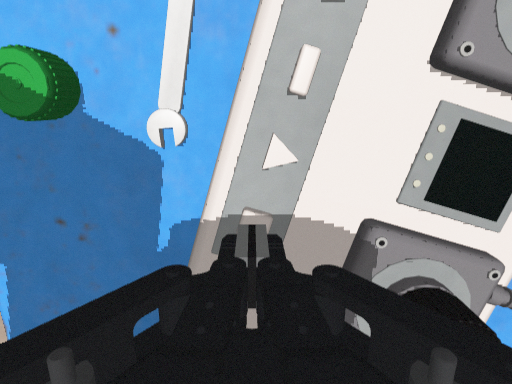

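The square key's far edge shows at (257,212), just ahead of the closed fingertips at about (252,230), so they are lined up to within 3 mm. I nudge +x and press while watching the force.

```bash
python3 -m crank '[[[0,0.2,1],0],[[0,0.2,2.2],0],[[0,0.2,2.6],0],[[0,0.2,2.8],0],[[0,0.2,3.0],0],[[0,0.2,3.1],0],[[0,0.2,3.1],0],[[0,0.2,3.1],0]]'
python3 - <<'E'
from h import *
s=robot.sense();print(s['tool_pos'],s['ft_force'],s['ft_torque'])
E
```

```text
time: 1.67
tool_pos: [485.0, -5.0, 82.5]
ee_rot: [-0.001, 0.707, 0.707, -0.001]
ft_force: [0.7, 0.4, 4.7]
opening: 0.001
[484.95179672  -4.97049693  82.50191475] [0.66989164 0.43855804 4.69799147] [ 0.01679623 -0.13084057  0.02775912]
```

```bash
python3 -m crank '[[[0,0,0.08],0],[[0,0,0.15],0],[[0,0,0.15],0],[[0,0,0.15],0]]'
```

```text
time: 2.0
tool_pos: [485.0, -5.0, 81.9]
ee_rot: [-0.0, 0.707, 0.707, -0.0]
ft_force: [-3.0, 1.1, 16.3]
opening: -0.002
```

Square key is fully down (16 N, at its stop). Next is the round key.

```bash
python3 -m crank '[[[0,0,-1.5],0],[[0,0,-3],0],[[3.2,0.9,-3],0],[[6.4,1.8,-3],0],[[9.6,2.7,-3],0],[[12.6,3.5,-3],0],[[12.6,3.5,-3],0],[[12.6,3.5,-3],0]]'
python3 - <<'E'
from h import *
print(robot.sense()['tool_pos'],robot.sense()['ft_force'])
w=cam('wrist');cv2.imwrite('pics/k2.png',w['color'])
E
```

```text
time: 2.67
tool_pos: [519.8, 122.3, 111.5]
ee_rot: [-0.001, 0.706, 0.708, -0.001]
ft_force: [0.0, 0.1, -0.8]
opening: -0.0
[519.82611408 122.2636306  111.51734028] [ 0.01289479  0.06761305 -0.76576773]
```

View pics/k2.png

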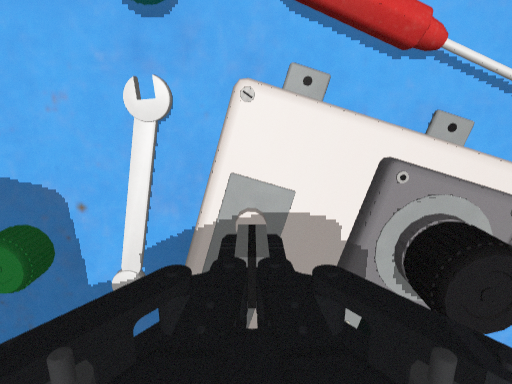

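The round key's rim is at (252,209), centred ahead of the fingertips. I press it.

```bash
python3 -m crank '[[[0,0,1.2],0],[[0,0,2.2],0],[[0,0,2.6],0],[[0,0,2.8],0],[[0,0,3.0],0],[[0,0,3.05],0],[[0,0,3.05],0],[[0,0,3.05],0]]'
```

```text
time: 3.38
tool_pos: [519.2, 120.5, 81.9]
ee_rot: [-0.001, 0.707, 0.708, -0.001]
ft_force: [-4.8, -5.4, 12.1]
opening: -0.001
```

```bash
python3 -m crank '[[[0,0,-1.2],0],[[0,0,-2],0],[[-2.1,-0.5,-2],0],[[-4.2,-1.0,-2],0],[[-4.2,-1.0,-2],0],[[-4.2,-1.0,-2],0]]'
python3 -m crank '[[[0,0,0.8],0],[[0,0,1.4],0],[[0,0,1.7],0],[[0,0,1.9],0],[[0,0,2.0],0],[[0,0,2.08],0],[[0,0,2.08],0],[[0,0,2.08],0]]'
```

```text
time: 3.88
tool_pos: [509.4, 77.8, 102.4]
ee_rot: [-0.0, 0.707, 0.707, -0.001]
ft_force: [0.2, -0.4, 0.7]
opening: 0.002
time: 4.55
tool_pos: [509.4, 78.2, 82.0]
ee_rot: [-0.0, 0.707, 0.707, -0.001]
ft_force: [-2.3, 2.1, 8.6]
opening: -0.0
```

The bar key is down too (8.6 N). I push it slightly harder to be sure, then lift and move above the left cap.

```bash
python3 -m crank '[[[0,0,0.06],0],[[0,0,0.06],0],[[0,0,0.06],0]]'
python3 -m crank '[[[0,0,-3.5],0],[[0,0,-7],0],[[0,0,-10.5],0],[[0.8,3,-10.5],0],[[1.6,6,-10.5],0],[[2.4,9,-10.5],0],[[3.1,11.3,-10.5],0],[[3.1,11.3,-10.5],0],[[3.1,11.3,-10.5],0]]' 0
python3 - <<'E'
from h import *
w=cam('wrist');s=robot.sense();print(s['tool_pos'],s['opening'])
print(pix(w,[622,109.5,115]))
cv2.imwrite('pics/k3.png',w['color'])
E
```

```text
time: 4.8
tool_pos: [509.4, 78.3, 82.0]
ee_rot: [-0.0, 0.707, 0.707, -0.001]
ft_force: [-3.0, -2.3, 10.7]
opening: -0.0
time: 5.55
tool_pos: [622.7, 109.8, 185.9]
ee_rot: [-0.001, 0.707, 0.707, -0.001]
ft_force: [-0.8, -0.1, 0.3]
opening: 0.994
[621.88276802 109.50669498 186.02606427] 0.9989418564796232
[253.00070669 211.09493111]
```

View pics/k3.png

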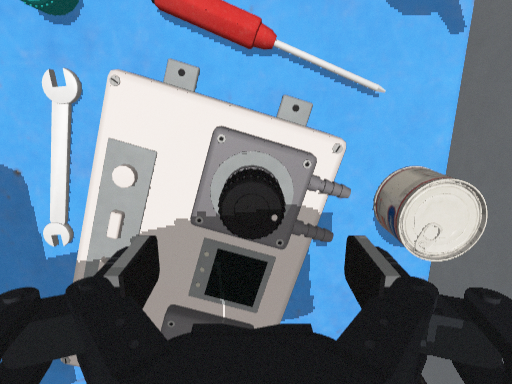

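The cap's top is centred at about (251,210), on the jaws' midline at u=252, and the fingers are clear of it. I descend and close gently.

```bash
python3 -m crank '[[[0,0,3],0],[[0,0,5.5],0],[[0,0,7.5],0],[[0,0,8.4],0],[[0,0,8.4],0],[[0,0,8.4],0]]'
python3 -m crank '[[[0,0,0],0],[[0,0,0],0],[[0,0,0],0],[[0,0,0],0],[[0,0,0],0],[[0,0,0],0],[[0,0,0],0],[[0,0,0],0],[[0,0,0],0]]' 1 30
```

```text
time: 6.1
tool_pos: [621.4, 109.4, 102.6]
ee_rot: [-0.001, 0.707, 0.707, -0.001]
ft_force: [-0.1, 0.0, 0.4]
opening: 0.999
time: 6.85
tool_pos: [621.8, 109.4, 103.6]
ee_rot: [-0.0, 0.707, 0.707, -0.001]
ft_force: [-1.1, 0.2, 6.6]
opening: 0.518
```

Gripped at 44 mm with little side force. I firm the grip and try counter-clockwise seen from above (negative about tool z).

```bash
python3 -m crank '[[[0,0,0],0],[[0,0,0],0],[[0,0,0],-3],[[0,0,0],-6],[[0,0,-0.03],-9],[[0,0,-0.06],-12],[[0,0,-0.06],-12]]' 1 70
python3 - <<'E'
from h import *
s=robot.sense();print(s['ft_torque'],s['ft_force'],s['joints'][5],R.from_quat(s['ee_rot'],scalar_first=True).as_euler('ZYX',degrees=True))
E
```

```text
time: 7.43
tool_pos: [621.9, 110.5, 104.0]
ee_rot: [-0.001, 0.629, 0.777, 0.0]
ft_force: [2.7, 7.2, -3.1]
opening: 0.512
[ 1.37439829 -0.34385194 -1.21300577] [ 2.69439051  7.21442392 -3.13512088] -0.14117076538673132 [ 1.02025087e+02 -1.16223366e-01 -1.79952282e+02]
```

That gave 1.2 N·m of resisting torque. I compare with the other way: back to the start, then beyond it.

```bash
cat > t.py <<'E'
from h import *
s=robot.sense();print('T',s['ft_torque'].round(2),'F',s['ft_force'].round(1),'yaw',R.from_quat(s['ee_rot'],scalar_first=True).as_euler('ZYX',degrees=True)[0].round(1),s['tool_pos'].round(1))
E
python3 -m crank '[[[0,0,0],4],[[0,0,0.03],8],[[0,0,0.03],8]]'; python3 t.py
python3 -m crank '[[[0,0,0],4],[[0,0,0],8],[[0,0,0],8]]'; python3 t.py
python3 -m crank '[[[0,0,0],4],[[0,0,-0.03],8],[[0,0,-0.03],8]]'; python3 t.py
python3 - <<'E'
from h import *
w=cam('wrist');cv2.imwrite('pics/k4.png',cv2.resize(w['color'][180:384,150:360],None,fx=3,fy=2.9))
E
```

```text
time: 7.68
tool_pos: [622.1, 110.7, 103.8]
ee_rot: [-0.001, 0.683, 0.73, 0.0]
ft_force: [-0.2, 0.1, 2.3]
opening: 0.516
T [ 0.12 -0.04  0.02] F [-0.2  0.1  2.3] yaw 93.9 [622.1 110.7 103.8]
time: 7.93
tool_pos: [622.1, 110.7, 103.8]
ee_rot: [-0.001, 0.733, 0.681, 0.0]
ft_force: [0.3, -0.4, 0.6]
opening: 0.509
T [ 0.01  0.02 -0.07] F [ 0.3 -0.4  0.6] yaw 85.8 [622.1 110.7 103.8]
time: 8.18
tool_pos: [622.2, 110.6, 104.3]
ee_rot: [-0.001, 0.778, 0.628, 0.0]
ft_force: [0.7, 0.2, 1.4]
opening: 0.517
T [-0.02 -0.05 -0.05] F [0.7 0.2 1.4] yaw 77.8 [622.2 110.6 104.3]
```

View pics/k4.png

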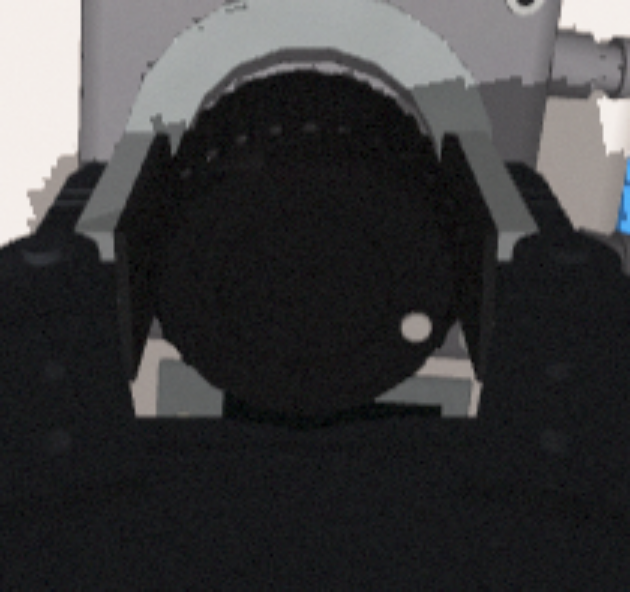

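Clockwise seen from above is free (about 0 N·m), so the thread is left-handed. The cap is gripped squarely, its dot at (415,327) in the crop, and it now stands at about 17–24°. I turn on to about 72°, rising with the thread.

```bash

python3 -m crank '[[[0,0,-0.05],6],[[0,0,-0.1],12],[[0,0,-0.15],18],[[0,0,-0.2],24],[[0,0,-0.22],27],[[0,0,-0.22],27]]'; python3 t.py
python3 -m crank '[[[0,0,-0.05],6],[[0,0,-0.1],12],[[0,0,-0.15],18],[[0,0,-0.2],24],[[0,0,-0.2],25],[[0,0,-0.2],25]]'; python3 t.py
```

```text
time: 8.73
tool_pos: [622.3, 110.5, 106.5]
ee_rot: [-0.001, 0.902, 0.432, 0.0]
ft_force: [1.2, -0.2, 2.3]
opening: 0.513
T [-0.07 -0.13  0.  ] F [ 1.2 -0.2  2.3] yaw 51.1 [622.3 110.5 106.5]
time: 9.23
tool_pos: [622.8, 110.4, 108.7]
ee_rot: [-0.001, 0.973, 0.229, 0.001]
ft_force: [3.3, -1.0, 1.1]
opening: 0.516
T [-0.21 -0.64  0.03] F [ 3.3 -1.   1.1] yaw 26.4 [622.8 110.4 108.7]
```

```bash

python3 -m crank '[[[0,0,-0.1],0],[[0,0,-0.2],0],[[0,0,-0.3],0],[[0,0,-0.3],0]]'; python3 t.py
```

```text
time: 9.57
tool_pos: [622.7, 110.3, 111.7]
ee_rot: [-0.001, 0.973, 0.229, 0.001]
ft_force: [2.7, -1.1, -1.7]
opening: 0.51
T [-0.31 -0.48 -0.02] F [ 2.7 -1.1 -1.7] yaw 26.5 [622.7 110.3 111.7]
```

The lift is free, with no pull on the wrist. I raise the cap straight up.

```bash

python3 -m crank '[[[0,0,-0.7],0],[[0,0,-1.5],0],[[0,0,-2.5],0],[[0,0,-3.5],0],[[0,0,-4.5],0],[[0,0,-5.5],0],[[0,0,-6.5],0],[[0,0,-7.5],0],[[0,0,-8.5],0],[[0,0,-8.5],0]]'
python3 -m crank '[[[0,0,0],0],[[0,0,0],0],[[0,0,0],0],[[0,0,0],0]]'; python3 t.py
python3 - <<'E'
from h import *
a=cam('side')['color'][90:290,120:320];b=cam('wrist')['color'][130:384,120:390]
cv2.imwrite('pics/f.png',np.hstack([cv2.resize(a,(400,400),interpolation=2),cv2.resize(b,(400,400))]))
E
```

```text
time: 10.4
tool_pos: [623.3, 110.2, 199.1]
ee_rot: [-0.0, 0.973, 0.23, 0.002]
ft_force: [-0.6, -0.1, -0.0]
opening: 0.518
time: 10.73
tool_pos: [623.1, 110.2, 198.6]
ee_rot: [-0.001, 0.973, 0.229, 0.002]
ft_force: [-0.3, 0.4, -0.5]
opening: 0.515
T [-0.01 -0.02 -0.02] F [-0.3  0.4 -0.5] yaw 26.5 [623.1 110.2 198.6]
```

View pics/f.png

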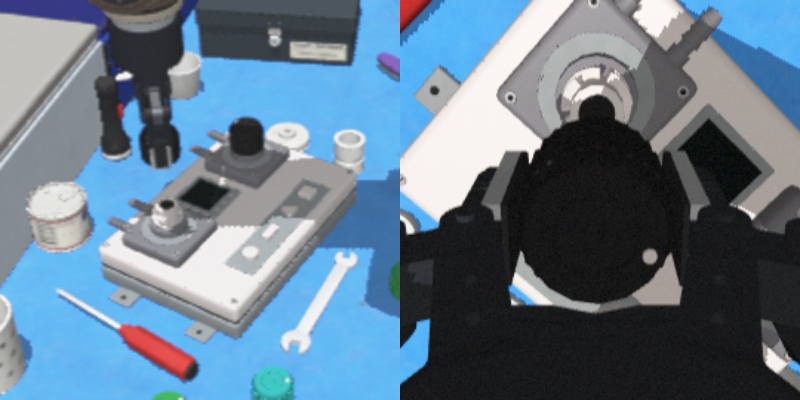

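The cap is in the gripper (wrist view, centre ~(590,215)) and the neck on the left head is bare (side view 168,215). The other cap and the loose things haven't moved. I hand in the job.

```bash
python3 -c "
from h import *
print(robot.finish_job())"
```

```text
the job is handed in; nothing more can be done
None
```

The job is done and handed in after about 11 s of the 61 s allowed; the hand-in gives no verdict.

- **Keys:** I pressed the square, round and bar keys in that order. Each was pushed to its stop, at 16 N, 12 N and 11 N against the 5 N needed. I never moved down on the triangle key.
- **Thread:** Counter-clockwise (seen from above) met a stop at about 1.2 N·m. Clockwise turned freely, so the thread is left-handed. During the first try the cap stopped and the fingers slipped slightly on it. I then turned about 76° clockwise from there.
- **Lift:** The cap came off with no pull on the wrist. It rose straight and level about 9 cm above its home height, and is still held with a 70 N grip setting.
- **Last checks:** The final pictures show the cap in the gripper and the left neck bare. The right cap and the things I could see round the doser are where they were. The gripper opening matches the cap's width (44 mm), and the force on the wrist is near zero.
- **One disagreement:** My first camera measurement put the two caps 162 mm apart instead of 170 mm. The side view and the close look over the left cap agreed with where I had put that cap, so I relied on those for the grip.

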